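# Free the stage top from its transit stand and seat it on the kinematic base

### The job

The stage top is held on its transit stand by a lock cap whose thread may be left-hand or right-hand: feel which way it comes loose, take it off and put it in the white tray. Then lift the stage top off the stand and set it down gently on the kinematic base with all three ball feet fully home in their cone, groove and flat. Leave the jar and the small carton behind the work where they stand.

Things in the scene. Friction and masses are not known exactly. Their poses are not given: they have to be found in the camera images.
- cap_mid (a point): centre (half-way up) of the dark steel lock cap: round, knurled, 48 mm in diameter, 34 mm high, with a 56 mm flange along its lowest 4 mm; z up, x towards the white index line on its top; 320 g. It sits loosely on the post's top, flange 2 mm above the stage top's hub, held by three inner lugs under the post's ledges. It turns with next to no torque; only a stop resists.
- cap_index (a point): the end of the white index line on the cap's top, 20 mm from the cap's axis. Turned 0.95 to 1.15 rad (about 60 degrees) the right way from its start, the cap lifts straight off, free after 16 mm; a stop follows close behind. The wrong way it meets a stop within 0.15 to 0.45 rad. The right way, clockwise or anticlockwise from above, changes from run to run and cannot be seen.
- stand_post (a point): centre of the top of the transit stand's post, 82 mm above the worktop; z up. The post is 35 mm in diameter over its three ledges; the stage top must go straight up 55 mm to clear it.
- stand_foot (a point): centre of the transit stand's underside, below the post. The stand is fixed: a dark foot 130 x 116 x 10 mm, and a pedestal 66 mm in diameter, whose top, 30 mm above the worktop, carries the stage top.
- stage_hub (a point): centre of the stage top's hub, half-way up. The stage top is an aluminium plate 120 (x) x 100 (y) x 8 mm with a raised round hub, 60 mm outside diameter, 50 mm bore, 26 mm high, to be gripped across its outside. This point is 13 mm above the plate's upper face, 21 mm above its underside; z up. Three 14 mm steel ball feet below. 420 g; lies loosely on the pedestal at a yaw of its own.
- foot_front (a point): centre of the single ball foot, at x -44, y 0, z -30 mm from stage_hub in the stage top's axes
- foot_left (a point): centre of a ball foot, at x +40, y +34, z -30 mm from stage_hub
- foot_right (a point): centre of a ball foot, at x +40, y -34, z -30 mm from stage_hub
- base_top (a point): centre of the upper face of the kinematic base, a fixed aluminium plate 140 (x) x 120 (y) x 14 mm; z up. Its three seats are laid out like the stage top's feet, so the stage top fits one way only: axes parallel to the base's, stage_hub right above this point and 44.9 mm higher. The seats catch balls that come down up to about 4 mm off.
- seat_front (a point): where the centre of the front ball lies when home in the cone (26 mm wide round seat, mouth 18 mm wide, rim 0.9 mm below this point)
- seat_left (a point): where the centre of the left ball lies when home in the groove between two short dowels that lie side by side and point at the cone
- seat_right (a point): where the centre of the right ball lies when home on the flat round pad (26 mm wide, 7 mm below this point)
- tray_floor (a point): centre of the inner floor, 3 mm above the worktop, of the white shallow tray, 227 (x) x 307 (y) mm and 28 mm high (inside 204 x 284 mm), fixed. Its half on the +y side is empty; a specimen cup and two swab tubes lie in the other half.
- jar: bystander: white-capped jar, 46 mm in diameter, 78 mm high, behind the work; origin at its underside
- carton_small: bystander: small carton 45 x 52 x 60 mm, behind the work; origin at its underside
Mind the look-alikes: they are no part of the job. What is shaped like the part that bears base_top but orange is not meant. There is more than one size of the part that bears cap_mid; the job needs the smaller.

How it is judged:
By the outcome, as a careful person would: the job done as asked, in the order asked, and still so for the second after the job is handed in, with the robot touching nothing.
It also fails if it takes over 61 s, if anything falls off the work surface, if the arm or the gripper's body presses on something with over 40 N, if the wrist force passes 120 N, or if a joint passes its speed limit or range.

### The arm

A 7-joint arm with a two-finger parallel gripper is mounted at the origin on a cart in front of the work surface, level with it; the furniture and walls round the work are solid. World frame = base frame: x ahead of the robot, y to its left, z up, the work surface at z = 0. Lengths are in m, angles in rad, forces in N, time in s.
With the tool pointing down it reaches from about 0.425 to 1.025 m from the base axis. Payload 9.4 kg.
Tool frame: the origin (TCP) lies between the finger pads; the fingertips stand 22 mm ahead of it and the grasp point (between the pads) lies 3 mm ahead of it; z points along the fingers, y is the line along which they close (so a half turn about z gives the same grasp; the last joint's range is limited). The gripper opens to 93 mm and grips with 3 to 60 N. Pads are 15 mm wide; open, the fingers measure 128 mm over their backs; the gripper's body (75 mm by 188 mm) begins 65 mm behind the grasp point.
Start: joints at [1.238, 0.599, -0.003, 1.599, 0.002, 0.943, -0.08], TCP at [0.183, -0.701, 0.22] pointing down, gripper open.
Joint ranges: [-2.57, 2.57], [-0.35, 1.97], [-1.29, 1.29], [0.11, 2.56], [-1.05, 4.19], [0.11, 1.86], [-2.63, 2.63]. Speed limits (rad/s): [2.22, 2.22, 3.01, 3.01, 3.14, 3.14, 3.14].

### API

Orientations are given as a 3x3 rotation matrix whose columns are the frame's x, y, z axes.
In Python, from station import readout, imaging, job gives the robot as it stands.
- The arm moves only by the shell command python3 -m inch 'ROWS'. ROWS is JSON, a list that holds one entry, the list of rows, each a list of 7 numbers: the shift along the world's x, y, z in m, then the turn, a rotation vector about the world's x, y, z in degrees, then the closure in counts, from 0 (fully open) to 255 (shut). In form: [[[tx, ty, tz, wx, wy, wz, grip], ...]]. A call has 1 to 8 rows; each row shifts and turns the commanded pose from where the row before left it; what a row does not reach is not made up. A row lasts 1/8 s, in which the tool goes at most 62.5 mm and 10.7 degrees, less where a joint would pass 70% of its speed; a pose out of reach is approached as far as the arm can. A call is refused whole if a number of a shift passes 0.0625 or a number of a turn 10.7, either way. A call with a gripper value outside its range is refused whole. The fingers move at their own pace and stop on an object; the grip force is fixed at half the most. Time passes only in rows, so rows that do not move let the fingers close. It gives the time, the measured TCP pose, the force and the opening at its end, in the units of the state.
- readout.read_state(): the state, without advancing time (a new reading comes with each control period).
- imaging.snapshot(name): name is "side" or "top"; returns the picture (420x560x3 uint8, red, green, blue); there is no depth.
- imaging.calibration(name): a dict with "fov_y" (degrees; the focal length in pixels is half the picture's height over the tangent of half this angle, whatever the lens; pixels are square), "cx", "cy" (the principal point, pixels), "dist" ([k1, k2, p1, p2, k3] as OpenCV has them; the pictures are not rectified), "extrinsics" (4x4, takes a point from world to camera coordinates). Camera axes: x right, y up, looking along -z (the intrinsics and any distortion apply to the point x, -y, -z); pixel columns grow to the right and rows downward; lengths in m; the calibration is good to about 2 mm. A picture is of the moment at which its call begins. calibration takes no time and is no camera call.
- job.sign_off(): hands the job in, once; it reports no verdict.
Trained networks look in the newest picture that a camera, given by its name, has taken for a name from the list of things; names that differ only in an ending like _2 or _b are one class to them, and where a whole thing is asked for, a point or a joint stands for the part that bears it (a point fixed in the world has none). Each returns a list of dicts, best first, with "confidence" (0 to 1); they miss things now and then, are a little off and sometimes report something else, mostly with a low value. They report only what shows in the picture. A call takes as long as a camera call. They do not tell look-alikes from the thing itself.
- imaging.recognise(camera, thing): "at" ([column, row] as shares, 0 to 1, of the picture: columns of its width, rows of its height, amid what is visible of it).
- imaging.outline_of(camera, thing): "pixels" (420x560 bool, what is visible of it) and "at" ([column, row] as shares, 0 to 1, of the picture: columns of its width, rows of its height, amid what is visible of it).
The state is a dict: "t": time; "qpos": joint angles; "qvel": joint speeds; "tau": joint torques, N m; "eef_pos": TCP position; "ee_rot": TCP orientation; "force": force on the tool from outside, world axes, zero at the start; "moment": the same for the moment, N m; "finger_gap": finger opening in m.
Only numpy, scipy, OpenCV 4.12 (cv2) and the standard library are available. Lean on these libraries where they do the work, as an engineer would, in place of code of your own. Each camera call takes 0.05 s, during which the arm holds its last target. There are 200 camera calls.

## Working session

There is one attempt and no reset: what is moved stays moved. The work goes in short steps, Python scripts to look and compute and a shell command to move; the robot and the scene stay as the last step left them, time stands still between calls to the robot, and variables do not carry over. Pictures are saved under pics/ and viewed, on a budget of 10 in all, crops included, one or two more only if the job needs it, and the job is handed in when it is done.

```bash
mkdir -p pics; ls; cat > h.py <<'E'
import numpy as np, cv2
from station import readout, imaging, job
def K(n):
    c=imaging.calibration(n); f=210/np.tan(np.radians(c["fov_y"])/2)
    return np.array([[f,0,c["cx"]],[0,f,c["cy"]],[0,0,1.]]),np.array(c["dist"],float),np.array(c["extrinsics"],float)
F=np.diag([1,-1,-1.])
def proj(n,P):
    k,d,E=K(n); R=F@E[:3,:3]; t=F@E[:3,3]
    return cv2.projectPoints(np.atleast_2d(np.array(P,float)),cv2.Rodrigues(R)[0],t,k,d)[0][:,0]
def ray(n,uv):
    k,d,E=K(n); R=F@E[:3,:3]; t=F@E[:3,3]
    u=cv2.undistortPoints(np.array(uv,float).reshape(-1,1,2),k,d)[:,0]
    return -R.T@t, np.c_[u,np.ones(len(u))]@R
def atz(n,uv,z):
    o,d=ray(n,uv); return o+d*((z-o[2])/d[:,2])[:,None]
def tri(uvt,uvs):
    (o1,d1),(o2,d2)=ray("top",[uvt]),ray("side",[uvs]); 
    A=np.c_[d1[0],-d2[0]]; s=np.linalg.lstsq(A,o2-o1,rcond=None)[0]
    p,q=o1+s[0]*d1[0],o2+s[1]*d2[0]; return (p+q)/2,np.linalg.norm(p-q)
def save(n,name,crop=None,sc=1):
    im=imaging.snapshot(n)
    if crop: im=im[crop[1]:crop[3],crop[0]:crop[2]]
    cv2.imwrite("pics/"+name,cv2.resize(im[:,:,::-1],None,fx=sc,fy=sc,interpolation=cv2.INTER_CUBIC)); return im
E
python3 - <<'E'
from h import *
save("top","t0.png",sc=1.4); save("side","s0.png",sc=1.4)
for n in("top","side"):
    k,d,E=K(n);print(n,k[0,0],d,(-E[:3,:3].T@E[:3,3]).round(3),(E[:3,:3].T@[0,0,-1]).round(2))
    for th in("cap_mid","cap_index","stand_post","stage_hub","foot_front","base_top","seat_front","seat_left","seat_right","tray_floor","jar","carton_small"):
        print(th,[(round(r["at"][0]*560,1),round(r["at"][1]*420,1),round(r["confidence"],2)) for r in imaging.recognise(n,th)])
E
```

```text
pics
top 420.84498421765284 [-0.06254738  0.          0.          0.          0.        ] [0.374 0.17  1.709] [ 0.13 -0.01 -0.99]
cap_mid [(329.3, 238.9, 0.67), (323.6, 241.4, 0.58), (327.7, 202.2, 0.53)]
cap_index [(327.3, 200.2, 0.81), (329.7, 238.3, 0.57), (322.3, 238.5, 0.51)]
stand_post [(319.5, 231.5, 0.7), (262.7, 229.5, 0.68)]
stage_hub [(260.2, 227.4, 0.72), (327.8, 237.0, 0.47)]
foot_front [(328.4, 242.9, 0.63), (333.5, 176.3, 0.35)]
base_top [(257.2, 227.7, 0.95), (131.4, 252.8, 0.78)]
seat_front [(261.8, 227.3, 0.87), (133.3, 252.1, 0.86), (323.0, 228.1, 0.26)]
seat_left [(260.3, 224.5, 0.77), (133.4, 251.6, 0.55)]
seat_right [(132.0, 251.8, 0.94), (259.5, 226.9, 0.67)]
tray_floor [(403.6, 223.4, 0.64)]
jar [(298.7, 181.8, 0.52)]
carton_small [(336.0, 176.7, 0.55)]
side 521.6910726366233 [-0.01179674  0.          0.          0.          0.        ] [ 0.292 -1.664  1.25 ] [ 0.13  0.84 -0.53]
cap_mid [(293.6, 258.0, 0.66), (252.4, 248.2, 0.49)]
cap_index [(252.7, 246.7, 0.66), (294.4, 253.3, 0.58)]
stand_post [(250.1, 266.1, 0.51)]
stage_hub [(254.5, 253.6, 0.76)]
foot_front [(252.0, 253.6, 0.77)]
base_top [(255.8, 220.1, 0.78), (227.7, 167.8, 0.77), (253.9, 254.1, 0.75)]
seat_front [(224.7, 170.0, 0.79), (257.0, 221.0, 0.66), (252.1, 270.6, 0.18)]
seat_left [(258.0, 222.7, 0.8), (226.9, 168.8, 0.74)]
seat_right [(257.8, 222.8, 0.7), (226.4, 168.0, 0.52)]
tray_floor [(279.3, 311.6, 0.65)]
jar []
carton_small []
```

View pics/t0.png

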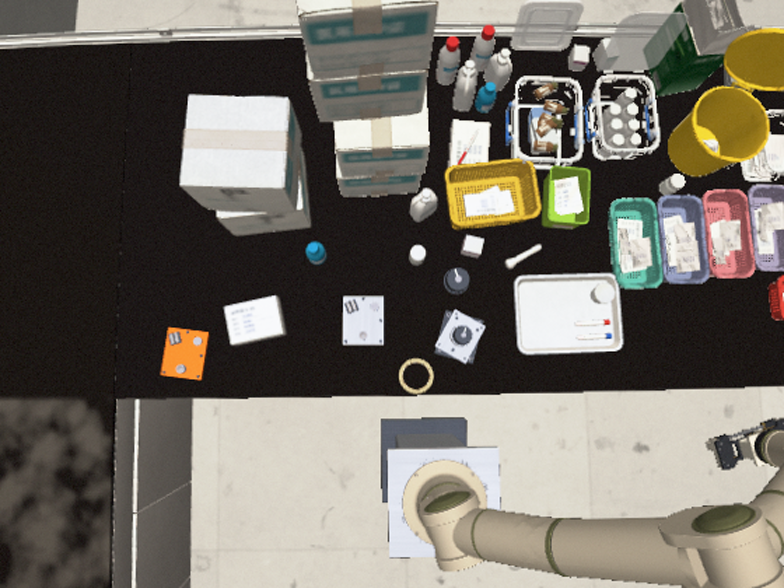

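View pics/s0.png

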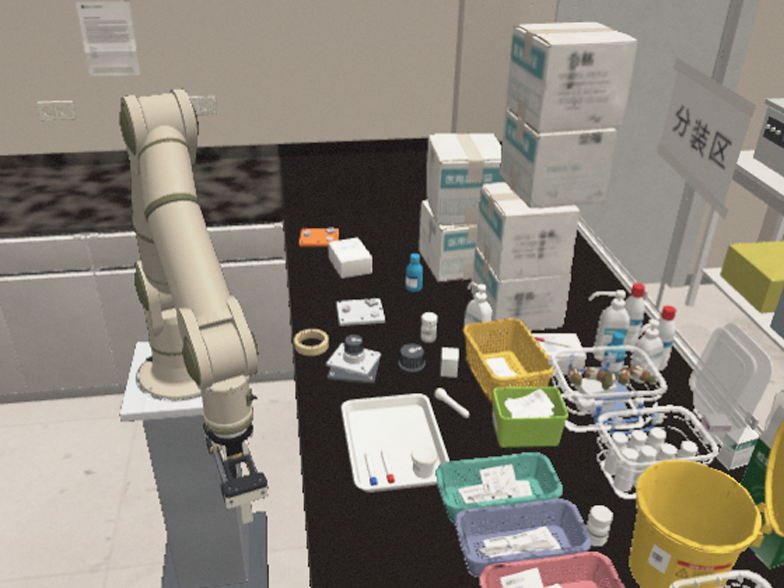

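The overview shows two caps at top-camera pixels (329,239), on the stand, and (327,200), loose and larger. It also shows two bases, aluminium at (258,228) and orange at (132,252). I choose the cap on the stand and the aluminium base, and check both in one close crop.

```bash
python3 - <<'E'
from h import *
a=imaging.snapshot("top"); A=cv2.resize(a[195:270,235:355],None,fx=6.6,fy=6.6,interpolation=cv2.INTER_CUBIC)
cv2.imwrite("pics/c1.png",A[:,:,::-1]); np.save("top0.npy",a); b=imaging.snapshot("side"); np.save("side0.npy",b)
for th in("cap_mid","base_top","stage_hub","tray_floor"):
  for n in("top","side"):
    for r in imaging.outline_of(n,th):
        m=r["pixels"]; c=max(cv2.findContours(m.astype(np.uint8),0,2)[0],key=len)
        v,u=np.where(m); print(th,n,round(r["confidence"],2),m.sum(),"bbox",u.min(),u.max(),v.min(),v.max(),"mean",u.mean().round(1),v.mean().round(1),"rect",cv2.minAreaRect(c))
print(tri((329.3,238.9),(252.4,248.2)),tri((258.5,228),(257,221.5)))
print("base",atz("top",[(258.5,228)],.014),"cap",atz("top",[(329.3,238.9)],.085),"tray",atz("top",[(405,223.5)],.003), "loose",atz("top",[(327,200)],.034))
E
```

```text
cap_mid top 0.61 259 bbox 317 335 191 208 mean 326.1 199.4 rect ((325.7500305175781, 199.25001525878906), (16.970561981201172, 17.677669525146484), 45.0)
cap_mid top 0.52 147 bbox 323 336 232 245 mean 329.7 238.5 rect ((329.5, 238.5), (13.0, 13.0), 90.0)
cap_mid top 0.18 162 bbox 329 344 169 182 mean 336.6 175.6 rect ((336.54998779296875, 175.85000610351562), (12.965337753295898, 13.28156566619873), 18.434947967529297)
cap_mid side 0.79 336 bbox 284 303 244 265 mean 293.7 255.0 rect ((293.5, 254.5), (19.0, 21.0), 0.0)
cap_mid side 0.53 178 bbox 246 259 239 253 mean 252.6 245.6 rect ((252.5, 246.0), (14.0, 13.0), 90.0)
base_top top 0.7 990 bbox 245 273 211 245 mean 259.3 228.4 rect ((259.0, 228.0), (34.0, 28.0), 90.0)
base_top top 0.58 987 bbox 116 148 234 270 mean 131.8 252.1 rect ((131.8863067626953, 252.25794982910156), (29.124176025390625, 35.453369140625), 8.530765533447266)
base_top side 0.91 541 bbox 241 274 213 231 mean 256.9 221.7 rect ((257.2336120605469, 221.56967163085938), (17.473398208618164, 32.59286880493164), 84.80557250976562)
base_top side 0.64 270 bbox 215 240 162 
[... 646 characters left out ...]
836), 88.31531524658203)
tray_floor side 0.57 3892 bbox 244 320 280 351 mean 278.9 313.2 rect ((282.40771484375, 314.7615661621094), (68.5912094116211, 71.81610870361328), 82.87498474121094)
tray_floor side 0.25 468 bbox 234 271 246 267 mean 252.7 257.2 rect ((252.20590209960938, 256.176513671875), (34.92512893676758, 18.675243377685547), 14.03624439239502)
(array([ 0.46698052, -0.05466588,  0.07285109]), np.float64(0.0030500260628911363)) (array([0.51892559, 0.22219294, 0.01135506]), np.float64(0.002513013836321378))
base [[0.51744297 0.2221922  0.014     ]] cap [[ 0.46477448 -0.05288685  0.085     ]] tray [[ 0.5268612  -0.37814031  0.003     ]] loose [[ 0.62447832 -0.05578781  0.034     ]]
```

View pics/c1.png

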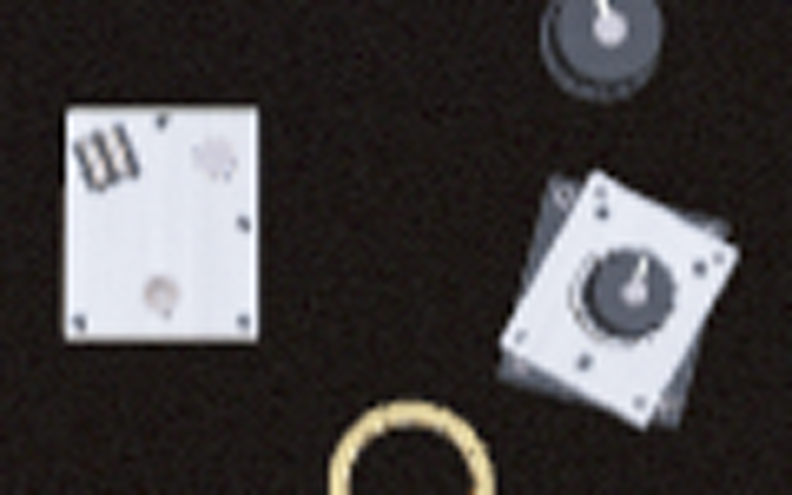

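The crop confirms the choice. The small cap is on the stand at crop (634,290). The stage's single front mark is at (585,362) and its pair at (602,212) and (700,268), giving a yaw of about -28°. The aluminium base has its cone at (160,293), groove at (107,157) and pad at (215,157), giving a yaw of about 0. Next I fit both plates precisely.

```bash
cat > fit.py <<'E'
from h import *
from scipy.optimize import least_squares
def soft(n,im,box,cut=150):
    g=im[box[1]:box[3],box[0]:box[2]].min(2).astype(np.uint8)
    return g
def corners(w,d,x,y,th,z):
    c,s=np.cos(th),np.sin(th); P=np.array([[w,d],[-w,d],[-w,-d],[w,-d]])/2
    return np.c_[P@np.array([[c,s],[-s,c]])+[x,y],np.full(4,z)]
def fitrect(n,im,box,w,d,z,p0,hole=None,thr=130):
    g=cv2.resize(im[box[1]:box[3],box[0]:box[2]].min(2),None,fx=8,fy=8,interpolation=cv2.INTER_LINEAR)
    m=(g>thr).astype(np.uint8); 
    cs=cv2.findContours(m,0,2)[0]; c=max(cs,key=cv2.contourArea); h=cv2.convexHull(c)
    full=np.zeros_like(m); cv2.drawContours(full,[h],-1,1,-1)
    q=[ (np.array(cv2.findContours(full,0,1)[0][0][:,0],float)+.5)/8-.5+np.array(box[:2]) ][0]
    W=atz(n,q,z)[:,:2]
    def res(p):
        c,s=np.cos(p[2]),np.sin(p[2]); L=(W-p[:2])@np.array([[c,-s],[s,c]])
        a=np.abs(L)-np.array([w,d])/2*p[3]; return np.where((a>0).all(1),np.hypot(*a.T),a.max(1))
    r=least_squares(res,list(p0)+[1.],loss="soft_l1",f_scale=.001)
    return r.x, np.sqrt(np.mean(r.fun**2))
E
python3 - <<'E'
from fit import *
a=np.load("top0.npy")
for thr in(110,150):
  x,e=fitrect("top",a,(238,203,282,253),.14,.12,.014,(.517,.222,0),thr=thr);print("base",x[:2],np.degrees(x[2]),x[3],e)
  x,e=fitrect("top",a,(305,215,352,265),.12,.10,.038,(.465,-.053,-.5),thr=thr);print("stage",x[:2],np.degrees(x[2]),x[3],e)
# point checks from crop px
f=lambda p:(np.array(p,float)+.5)/6.6-.5+[235,195]
print("feet marks",atz("top",[f((585,362)),f((602,212)),f((700,268))],.038)[:,:2])
print("seats",atz("top",[f((160,293)),f((107,157)),f((215,157))],.02)[:,:2])
print("cap ctr",atz("top",[f((634,291))],.1)[:,:2],"index",atz("top",[f((646,256))],.1)[:,:2])
s=readout.read_state();print(s["t"],s["ee_rot"].__repr__(),s["force"],s["finger_gap"])
E
```

```text
base [0.51573009 0.22026221] -0.8988107430519698 1.0060361578228878 0.0011098745951304482
stage [ 0.46390802 -0.05481921] -24.819093693983408 1.104564624043522 0.002619570248951326
base [0.51590941 0.22017223] -0.9163071573191978 0.9865064445462319 0.0010275841070522282
stage [ 0.46384505 -0.0557912 ] -28.337078463319443 1.0376503436307067 0.0010631069821209205
feet marks [[ 0.42614965 -0.03382371]
 [ 0.51629334 -0.04688669]
 [ 0.48142203 -0.10511605]]
seats [[0.47280267 0.22124884]
 [0.55640185 0.25267307]
 [0.55537121 0.18665425]]
cap ctr [[ 0.46473709 -0.05598371]] index [[ 0.4849391  -0.06364487]]
1.8 array([[ 9.67467316e-01,  2.52996029e-01, -4.86779507e-05],
       [ 2.52996030e-01, -9.67467316e-01,  2.09859414e-05],
       [-4.17849665e-05, -3.26185407e-05, -9.99999999e-01]]) [0.34964175 0.07879342 1.12387957] 0.09302230247204461
```

```bash
python3 -m inch '[[[0.035,0.05,0,0,0,7,0],[0.035,0.05,0,0,0,7,0],[0.035,0.05,0,0,0,7,0],[0.035,0.05,0,0,0,7,0],[0.035,0.05,0,0,0,7,0],[0.035,0.05,0,0,0,7,0],[0.035,0.05,0,0,0,7,0],[0.035,0.05,0,0,0,7,0]]]'; python3 -c "
from h import *
s=readout.read_state();print(s['qpos'])"
```

```text
t: 2.8
eef_pos: [0.4645, -0.2999, 0.2199]
ee_rot: [[0.328, 0.945, 0.001], [0.945, -0.328, -0.001], [-0.0, 0.001, -1.0]]
force: [1.1, -0.1, -0.0]
finger_gap: 0.093
[ 0.70116856  0.40900786 -0.31562816  1.98249076  0.17766835  0.7753084
 -0.05125272]
```

```bash
python3 -m inch '[[[0,0.05,-0.01,0,0,3,0],[0,0.05,-0.01,0,0,3,0],[0,0.05,-0.01,0,0,3,0],[0,0.05,-0.01,0,0,3,0],[0.0005,0.044,-0.02,0,0,0,0],[0,0,0,0,0,0,0]]]'; python3 -c "
from h import *
save('side','s1.png',(190,170,330,290),5.5)
s=readout.read_state();print(s['qpos'],s['force'],s['moment'])"
```

```text
t: 3.55
eef_pos: [0.4637, -0.054, 0.1589]
ee_rot: [[0.122, 0.993, -0.001], [0.993, -0.122, 0.001], [0.001, -0.001, -1.0]]
force: [0.8, -1.3, 0.1]
finger_gap: 0.0928
[ 0.27450931  0.40877167 -0.36738801  2.21863902  0.27338331  0.55631093
 -0.42349479] [ 0.27132802 -0.78904864  1.30764611] [-0.09568534 -0.05588459  0.04722589]
```

View pics/s1.png

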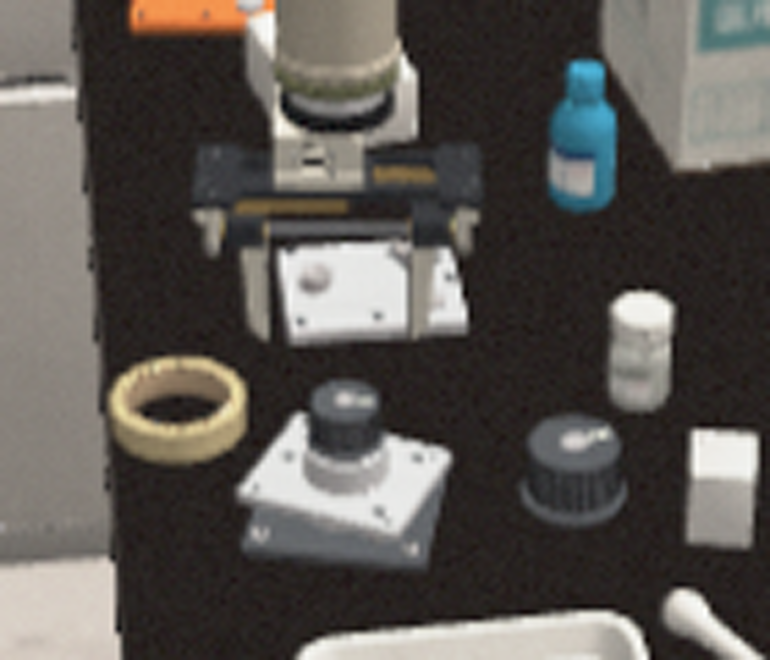

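The open gripper is aligned above the cap, whose top centre is at crop (346,395). The loose cap at (575,460) is clearly larger.

```bash
python3 -c "
from h import *
print(atz('side',[(190+346/5.5,170+394/5.5)],.1))"
python3 -m inch '[[[0.001,-0.001,-0.025,0,0,0,0],[0,0,-0.025,0,0,0,0],[0,0,-0.0145,0,0,0,0],[0,0,0,0,0,0,0]]]'
```

```text
[[ 0.47125001 -0.04990242  0.1       ]]
t: 4.1
eef_pos: [0.4647, -0.0597, 0.0946]
ee_rot: [[0.13, 0.992, -0.001], [0.992, -0.13, -0.001], [-0.001, -0.001, -1.0]]
force: [-0.4, 0.1, -0.5]
finger_gap: 0.0929
```

```bash
python3 -m inch '[[[0,0.004,0,0,0,0,0],[0,0,0,0,0,0,0]]]'; python3 -m inch '[[[0,0,0,0,0,0,255],[0,0,0,0,0,0,255],[0,0,0,0,0,0,255],[0,0,0,0,0,0,255],[0,0,0,0,0,0,255]]]'; python3 -c "
from h import *
s=readout.read_state();print(s['qpos'],s['force'],s['moment'],s['eef_pos'])"
```

```text
t: 4.35
eef_pos: [0.4655, -0.0544, 0.0958]
ee_rot: [[0.128, 0.992, 0.001], [0.992, -0.128, -0.0], [0.0, 0.001, -1.0]]
force: [-1.0, 0.5, 0.4]
finger_gap: 0.0929
t: 4.97
eef_pos: [0.466, -0.0543, 0.0952]
ee_rot: [[0.128, 0.992, 0.002], [0.992, -0.128, 0.0], [0.001, 0.002, -1.0]]
force: [6.7, -2.4, 0.7]
finger_gap: 0.0478
[ 0.19721746  0.51692128 -0.28029394  2.27346904  0.36765344  0.38972475
 -0.51809386] [ 6.68004227 -2.44237184  0.66442002] [-0.46052137 -1.3852304  -0.01412601] [ 0.46602348 -0.05434111  0.09521513]
```

```bash
python3 -m inch '[[[0.001,0,0,0,0,3,255],[0,0,0,0,0,3,255],[0,0,0,0,0,2,255]]]'; python3 -c "
from h import *
s=readout.read_state();print(s['force'],s['moment'])"; python3 -m inch '[[[0,0,0,0,0,3,255],[0,0,0,0,0,3,255]]]'; python3 -c "
from h import *
s=readout.read_state();print(s['force'],s['moment'])"
```

```text
t: 5.35
eef_pos: [0.4663, -0.0543, 0.0952]
ee_rot: [[-0.014, 1.0, 0.001], [1.0, 0.014, 0.0], [0.0, 0.001, -1.0]]
force: [1.2, 0.1, 3.4]
finger_gap: 0.0465
[1.17908068 0.12177476 3.38230189] [ 0.01211425 -0.44757119 -0.04492757]
t: 5.6
eef_pos: [0.4661, -0.0542, 0.0951]
ee_rot: [[-0.12, 0.993, 0.0], [0.993, 0.12, 0.0], [0.0, 0.0, -1.0]]
force: [0.4, 1.5, 4.9]
finger_gap: 0.0471
[0.3851574  1.53572662 4.88883759] [ 0.23160202 -0.37511794 -0.1074578 ]
```

```bash
for i in 1; do python3 -m inch '[[[0,0,0,0,0,3,255],[0,0,0,0,0,2,255]]]'; done; python3 -c "
from h import *
s=readout.read_state();print(s['force'],s['moment'])"; python3 -m inch '[[[0,0,0,0,0,3,255],[0,0,0,0,0,2,255]]]'; python3 -c "
from h import *
s=readout.read_state();print(s['force'],s['moment'])"
```

```text
t: 5.85
eef_pos: [0.466, -0.0541, 0.0951]
ee_rot: [[-0.206, 0.979, 0.0], [0.979, 0.206, 0.0], [0.0, 0.0, -1.0]]
force: [1.0, 1.0, 6.0]
finger_gap: 0.0467
[1.02472547 0.96899154 6.02323144] [ 0.29982685 -0.31331726 -0.07757819]
t: 6.1
eef_pos: [0.4661, -0.0543, 0.0951]
ee_rot: [[-0.29, 0.957, 0.0], [0.957, 0.29, 0.0], [-0.0, 0.0, -1.0]]
force: [1.9, -0.2, 5.5]
finger_gap: 0.0467
[ 1.91549043 -0.21102995  5.50803712] [ 0.04187544 -0.44534441 -0.08372067]
```

```bash
python3 -m inch '[[[0,0,0,0,0,4,255],[0,0,0,0,0,4,255],[0,0,0,0,0,4,255],[0,0,0,0,0,0,255]]]'; python3 -c "
from h import *
s=readout.read_state();print(s['force'],s['moment']);print(s['qpos'])
save('top','c2.png',(300,210,360,270),8)"
```

```text
t: 6.6
eef_pos: [0.4662, -0.0546, 0.0951]
ee_rot: [[-0.482, 0.876, 0.001], [0.876, 0.482, -0.0], [-0.0, 0.0, -1.0]]
force: [1.9, 0.2, 4.5]
finger_gap: 0.0471
[1.87181027 0.18353487 4.47740877] [-0.11415202 -0.61904008  0.01648351]
[ 0.32378555  0.53916542 -0.45781934  2.26409685  0.55629563  0.44452041
 -0.08471195]
```

View pics/c2.png

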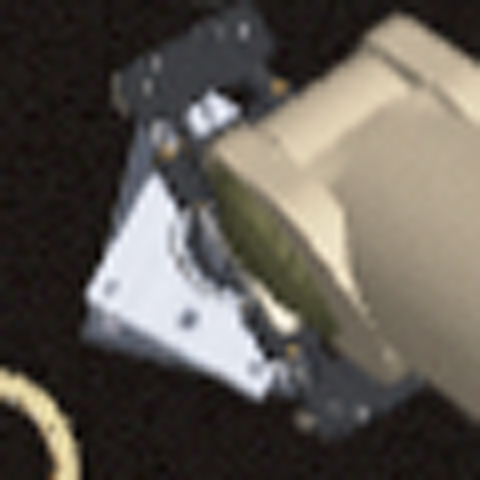

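The view is blocked by the wrist and the index line is hidden. The cap has turned 36° anticlockwise with no torque, past the 26° limit for the wrong way, so I continue that way.

```bash
python3 -m inch '[[[0,0,0,0,0,4,255],[0,0,0,0,0,4,255],[0,0,0,0,0,4,255],[0,0,0,0,0,4,255],[0,0,0,0,0,4,255],[0,0,0,0,0,4,255],[0,0,0,0,0,0,255]]]'; python3 -c "
from h import *
s=readout.read_state();print(s['force'],s['moment']);print(s['qpos'])"
```

```text
t: 7.52
eef_pos: [0.4663, -0.0543, 0.0952]
ee_rot: [[-0.797, 0.604, 0.001], [0.604, 0.797, 0.0], [-0.001, 0.001, -1.0]]
force: [2.7, 0.3, 5.9]
finger_gap: 0.0469
[2.72142566 0.34734209 5.89424055] [ 0.08060158 -0.61559384  0.03894227]
[ 0.40580406  0.56075565 -0.57654818  2.2591178   0.6642971   0.48923399
  0.21988148]
```

Turned 60.3° with no stop felt. A gentle lift tests whether the cap is free.

```bash
python3 -m inch '[[[0,0,0.002,0,0,0,255],[0,0,0.002,0,0,0,255],[0,0,0,0,0,0,255]]]'; python3 -c "
from h import *
s=readout.read_state();print(s['force'],s['moment'])"
```

```text
t: 7.9
eef_pos: [0.4659, -0.0544, 0.099]
ee_rot: [[-0.795, 0.606, 0.0], [0.606, 0.795, 0.0], [0.0, 0.0, -1.0]]
force: [3.2, 0.2, -4.8]
finger_gap: 0.0465
[ 3.15226782  0.24415897 -4.8367546 ] [ 0.27610011 -0.95868174 -0.02477914]
```

```bash
python3 -m inch '[[[0,0,0.003,0,0,0,255],[0,0,0.003,0,0,0,255],[0,0,0,0,0,0,255]]]'; python3 -m inch '[[[0,0,0.005,0,0,0,255],[0,0,0.006,0,0,0,255],[0,0,0.008,0,0,0,255],[0,0,0.01,0,0,0,255],[0,0,0.02,0,0,0,255],[0,0,0.03,0,0,0,255],[0,0,0,0,0,0,255]]]'; python3 -c "
from h import *
s=readout.read_state();print(s['force'],s['moment'])
save('side','s2.png',(190,170,330,290),5.5)
a=imaging.snapshot('top');np.save('top1.npy',a)"
```

```text
t: 8.28
eef_pos: [0.4658, -0.0544, 0.1053]
ee_rot: [[-0.795, 0.607, 0.0], [0.607, 0.795, -0.0], [-0.0, -0.0, -1.0]]
force: [2.9, 0.4, -2.2]
finger_gap: 0.0469
t: 9.15
eef_pos: [0.4668, -0.0545, 0.1858]
ee_rot: [[-0.795, 0.607, 0.004], [0.607, 0.795, -0.001], [-0.003, 0.002, -1.0]]
force: [-0.1, -0.2, -3.6]
finger_gap: 0.0471
[-0.08943377 -0.16428519 -3.59983298] [-0.02040291 -0.16446519  0.00437563]
```

View pics/s2.png

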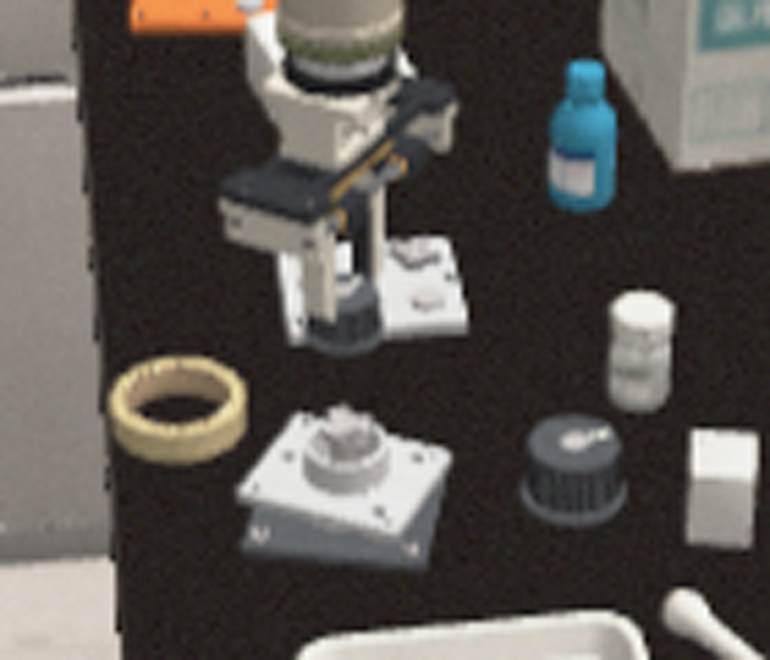

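The side view shows the cap hanging in the gripper at (345,315), with the bare post in the hub at (345,440). Next I carry it to the empty +y half of the tray.

```bash
python3 -m inch '[[[0.01,-0.0435,0,0,0,-8,255],[0.01,-0.0435,0,0,0,-8,255],[0.01,-0.0435,0,0,0,-8,255],[0.01,-0.0435,0,0,0,-8,255],[0.01,-0.0435,-0.02,0,0,-8,255],[0.01,-0.0435,-0.05,0,0,-8,255],[0,0,-0.05,0,0,-5,255],[0,0,-0.015,0,0,0,255]]]'; python3 -m inch '[[[0,0,-0.008,0,0,0,255],[0,0,-0.004,0,0,0,255],[0,0,0,0,0,0,255]]]'
```

```text
t: 10.25
eef_pos: [0.5228, -0.3113, 0.0483]
ee_rot: [[0.005, 1.0, -0.006], [1.0, -0.005, 0.003], [0.003, -0.006, -1.0]]
force: [-0.5, 0.5, -4.0]
finger_gap: 0.0469
t: 10.62
eef_pos: [0.5258, -0.3125, 0.0415]
ee_rot: [[0.005, 1.0, 0.001], [1.0, -0.005, -0.001], [-0.001, 0.001, -1.0]]
force: [0.2, -0.0, -3.8]
finger_gap: 0.0469
```

```bash
python3 -m inch '[[[0,0,-0.004,0,0,0,255],[0,0,-0.003,0,0,0,255],[0,0,0,0,0,0,255]]]';  python3 -m inch '[[[0,0,-0.0015,0,0,0,255],[0,0,0,0,0,0,255]]]'
```

```text
t: 11.0
eef_pos: [0.5252, -0.3125, 0.0333]
ee_rot: [[0.006, 1.0, -0.0], [1.0, -0.006, -0.0], [-0.0, -0.0, -1.0]]
force: [0.6, -0.4, -3.2]
finger_gap: 0.0469
t: 11.25
eef_pos: [0.5254, -0.3126, 0.0323]
ee_rot: [[0.006, 1.0, 0.0], [1.0, -0.006, -0.0], [-0.0, 0.0, -1.0]]
force: [-1.0, 0.5, 1.7]
finger_gap: 0.0471
```

```bash
python3 -m inch '[[[0,0,0,0,0,0,0],[0,0,0,0,0,0,0],[0,0,0,0,0,0,0],[0,0,0,0,0,0,0],[0,0,0.02,0,0,0,0],[0,0,0.04,0,0,0,0],[0,0,0.05,0,0,0,0],[0,0,0.04,0,0,0,0]]]'; python3 - <<'E'
from fit import *
a=imaging.snapshot("top");np.save("top2.npy",a);b=imaging.snapshot("side");np.save("side2.npy",b)
for thr in(110,130,150):
  x,e=fitrect("top",a,(305,215,352,265),.12,.10,.038,(.465,-.053,-.5),thr=thr);print("stage",x[:2],np.degrees(x[2]),x[3],e)
A=cv2.resize(a[210:265,305:365],None,fx=8,fy=8,interpolation=cv2.INTER_CUBIC);B=cv2.resize(b[225:285,225:285],None,fx=7.3333,fy=7.3333,interpolation=cv2.INTER_CUBIC)
T=cv2.resize(b[270:360,235:335],None,fx=3,fy=3)
C=np.zeros((440,800,3),np.uint8);A=A[:440];C[:,:440-80]=A[:,40:400];C[:,360:]=B;
cv2.imwrite("pics/c3.png",C[:,:,::-1]);
for r in imaging.outline_of("side","cap_mid"):print(r["at"][0]*560,r["at"][1]*420,r["confidence"])
E
```

```text
t: 12.25
eef_pos: [0.5254, -0.3125, 0.1838]
ee_rot: [[0.006, 1.0, 0.001], [1.0, -0.006, -0.0], [-0.0, 0.001, -1.0]]
force: [0.1, 0.3, -0.1]
finger_gap: 0.0932
stage [ 0.46388798 -0.05481198] -24.858798554351207 1.1047991782853819 0.002616972846901283
stage [ 0.46430892 -0.05408902] -26.024878049852063 1.078762498940346 0.0022427138798033356
stage [ 0.4638286  -0.05577918] -28.328900258876377 1.0396194537679033 0.001107317378091747
294.0 256.788 0.78
277.088 301.896 0.58
```

View pics/c3.png

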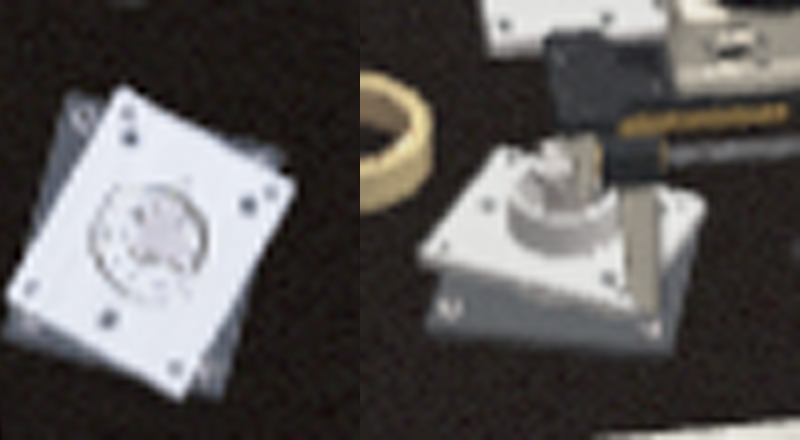

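The stage sits undisturbed with its foot marks at (130,138), (249,205) and (109,320). The cap is in the tray at side pixel (277,302). Next I refine the stage pose using the marks and a higher threshold.

```bash
python3 - <<'E'
from fit import *
a=np.load("top2.npy")
for thr in(160,175,190):
  x,e=fitrect("top",a,(305,215,352,265),.12,.10,.038,(.464,-.055,-.5),thr=thr);print("stage",x[:2].round(4),np.degrees(x[2]).round(2),x[3].round(3),e.round(5))
  x,e=fitrect("top",a,(238,203,282,253),.14,.12,.014,(.517,.222,0),thr=thr);print("base",x[:2].round(4),np.degrees(x[2]).round(2),x[3].round(3),e.round(5))
g=255-a.min(2).astype(float); uv=[]
for p in((130,138),(249,205),(109,320)):
    u,v=(p[0]+40+.5)/8-.5+305,(p[1]+.5)/8-.5+210; i,j=int(round(v)),int(round(u))
    w=g[i-2:i+3,j-2:j+3]; w=np.clip(w-np.median(w),0,None); V,U=np.mgrid[i-2:i+3,j-2:j+3]
    uv.append(((U*w).sum()/w.sum(),(V*w).sum()/w.sum()))
W=atz("top",uv,.038)[:,:2]; print(W)
L=np.array([[.04,.034],[.04,-.034],[-.044,0]]); lc,wc=L.mean(0),W.mean(0)
U_,S,Vt=np.linalg.svd((L-lc).T@(W-wc)); R=(U_@Vt).T; c=wc-R@lc
print("from marks",c,np.degrees(np.arctan2(R[1,0],R[0,0])),(W-c)@R-L)
E
```

```text
stage [ 0.4641 -0.0559] -28.92 1.024 0.0008
base [0.5158 0.2204] -0.93 0.981 0.00098
stage [ 0.4643 -0.0556] -29.69 1.003 0.00053
base [0.5159 0.2202] -0.87 0.972 0.00067
stage [ 0.4643 -0.0555] -29.96 0.99 0.00045
base [0.5157 0.2202] -0.81 0.964 0.0006
[[ 0.51635785 -0.04690848]
 [ 0.48253398 -0.10669411]
 [ 0.425964   -0.03322411]]
from marks [ 0.46458966 -0.05622386] -30.285468156255753 [[ 5.21362927e-06  1.51196699e-04]
 [ 9.47922655e-04 -5.32769400e-04]
 [-9.53136285e-04  3.81572701e-04]]
```

```bash
python3 -m inch '[[[-0.01,0.043,0,0,0,0,0],[-0.01,0.043,0,0,0,0,0],[-0.01,0.043,0,0,0,0,0],[-0.01,0.043,0,0,0,0,0],[-0.01,0.043,0,0,0,0,0],[-0.0095,0.0425,0,0,0,0,0],[0,0,-0.04,0,0,0,0],[0,0,0,0,0,0,0]]]'
```

```text
t: 13.4
eef_pos: [0.4637, -0.0545, 0.1396]
ee_rot: [[0.004, 1.0, -0.006], [1.0, -0.004, 0.0], [0.0, -0.006, -1.0]]
force: [0.6, -0.3, 1.1]
finger_gap: 0.0931
```

```bash
python3 -m inch '[[[0,0,-0.03,0,0,0,0],[0,0,-0.03,0,0,0,0],[0,0,-0.015,0,0,0,0],[0,0,0,0,0,0,0]]]'; python3 -m inch '[[[0,0,0,0,0,0,255],[0,0,0,0,0,0,255],[0,0,0,0,0,0,255],[0,0,0,0,0,0,255]]]'; python3 -c "
from h import *
s=readout.read_state();print(s['force'],s['moment'])"
```

```text
t: 13.9
eef_pos: [0.4654, -0.0555, 0.0664]
ee_rot: [[0.007, 1.0, -0.002], [1.0, -0.007, -0.0], [-0.0, -0.002, -1.0]]
force: [-0.1, -0.2, 0.7]
finger_gap: 0.0931
t: 14.4
eef_pos: [0.4659, -0.0551, 0.0672]
ee_rot: [[0.006, 1.0, 0.001], [1.0, -0.006, -0.0], [-0.0, 0.001, -1.0]]
force: [0.5, -0.7, -1.0]
finger_gap: 0.0581
[ 0.54328522 -0.7233322  -0.96349457] [-0.01422513 -0.07913017 -0.02679129]
```

```bash
python3 -m inch '[[[0,0,0,0,0,0,0],[0,0,0,0,0,0,0],[0,0,-0.0035,0,0,0,0],[0,0,0,0,0,0,0],[0,0,0,0,0,0,255],[0,0,0,0,0,0,255],[0,0,0,0,0,0,255],[0,0,0,0,0,0,255]]]'; python3 -m inch '[[[0,0,0.004,0,0,0,255],[0,0,0.008,0,0,0,255],[0,0,0.01,0,0,0,255],[0,0,0.01,0,0,0,255],[0,0,0.02,0,0,0,255],[0,0,0.02,0,0,0,255],[0,0,0.02,0,0,0,255],[0,0,0,0,0,0,255]]]'; python3 -c "
from h import *
s=readout.read_state();print(s['force'],s['moment'])"
```

```text
t: 15.4
eef_pos: [0.466, -0.0549, 0.0635]
ee_rot: [[0.006, 1.0, 0.0], [1.0, -0.006, 0.0], [0.0, 0.0, -1.0]]
force: [0.3, 0.7, -1.2]
finger_gap: 0.0578
t: 16.4
eef_pos: [0.4664, -0.0552, 0.1569]
ee_rot: [[0.007, 1.0, 0.003], [1.0, -0.007, -0.0], [-0.0, 0.003, -1.0]]
force: [-0.3, 0.4, -3.9]
finger_gap: 0.0568
[-0.27334246  0.36650698 -3.91724422] [-0.06035369 -0.11983107  0.00142849]
```

```bash
python3 -m inch '[[[0.0085,0.046,0,0,0,5,255],[0.0085,0.046,0,0,0,5,255],[0.0085,0.046,0,0,0,5,255],[0.0085,0.046,0,0,0,5,255],[0.0085,0.046,0,0,0,5,255],[0.008,0.046,0,0,0,4.1,255],[0,0,-0.03,0,0,0,255],[0,0,0,0,0,0,255]]]'; python3 - <<'E'
from h import *
s=readout.read_state();print(s['eef_pos'],s['force'],s['moment'],s['qpos'])
a=imaging.snapshot("top");np.save("top3.npy",a);b=imaging.snapshot("side");np.save("side3.npy",b)
A=cv2.resize(a[195:255,230:290],None,fx=6.6,fy=6.6,interpolation=cv2.INTER_CUBIC);B=cv2.resize(b[185:245,227:287],None,fx=6.6,fy=6.6,interpolation=cv2.INTER_CUBIC)
cv2.imwrite("pics/c4.png",np.hstack([A,B])[:,:,::-1])
E
```

```text
t: 17.4
eef_pos: [0.5145, 0.2203, 0.123]
ee_rot: [[-0.482, 0.876, -0.005], [0.876, 0.482, -0.003], [0.0, -0.005, -1.0]]
force: [-0.1, -0.4, -3.8]
finger_gap: 0.0572
[0.51448755 0.22030274 0.1230378 ] [-0.08766784 -0.44373177 -3.76089823] [-0.11677907 -0.06238019  0.01452992] [-0.12716165  0.5883666  -0.55068447  2.03872427  0.49779968  0.65251338
 -0.50564316]
```

View pics/c4.png

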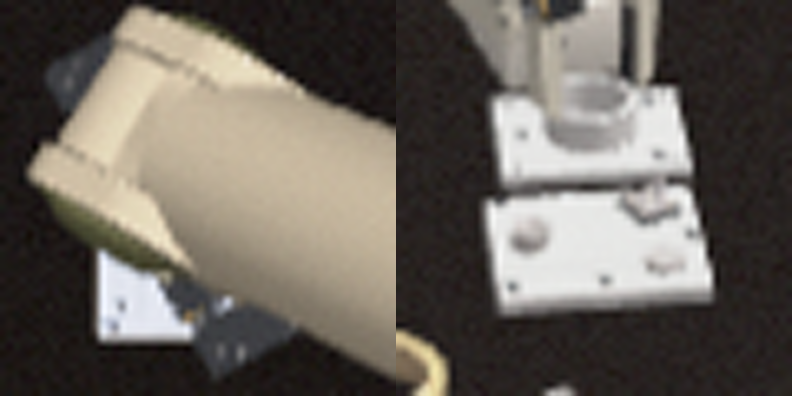

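The side view shows the plate level and square above the base. Its foot marks are at (522,133), (658,155) and (648,97), over the cone (530,235), pad (665,262) and groove (650,203). I compare the two layers in the side camera.

```bash
python3 - <<'E'
from h import *
f=lambda x,y:((x-396+.5)/6.6-.5+227,(y+.5)/6.6-.5+185)
zt=.0975
m=atz("side",[f(522,133),f(658,155),f(648,97)],zt)[:,:2]
print("marks",m.round(4))
print("cone",atz("side",[f(529,233)],.027)[0,:2],"pad",atz("side",[f(664,261)],.022)[0,:2],"groove",atz("side",[f(650,203)],.025)[0,:2])
x,y,th=.5158,.2203,np.radians(-.9)
c,s=np.cos(th),np.sin(th)
for n,l,z in(("cone",(-.044,0),.027),("pad",(.04,-.034),.022),("groove",(.04,.034),.026)):
    P=[x+c*l[0]-s*l[1],y+s*l[0]+c*l[1]]; u=proj("side",[P+[z]])[0]; v=proj("side",[P+[zt]])[0]
    print(n,np.round(P,4),"base expected in crop",((u-[227,185]+.5)*6.6-.5+[396,0]).round(0),"mark expected if aligned",((v-[227,185]+.5)*6.6-.5+[396,0]).round(0))
E
```

```text
marks [[0.4726 0.2269]
 [0.5558 0.1889]
 [0.5592 0.2616]]
cone [0.47501598 0.21687948] pad [0.55886949 0.18004701] groove [0.55872412 0.24597091]
cone [0.4718 0.221 ] base expected in crop [523. 230.] mark expected if aligned [522. 138.]
pad [0.5553 0.1857] base expected in crop [657. 257.] mark expected if aligned [658. 158.]
groove [0.5563 0.2537] base expected in crop [645. 196.] mark expected if aligned [645. 103.]
```

```bash
python3 -m inch '[[[0.001,0,-0.02,0,0,0,255],[0,0,-0.018,0,0,0,255],[0,0,0,0,0,0,255],[0,0,0,0,0,0,255]]]'; python3 - <<'E'
from h import *
s=readout.read_state();print(s['eef_pos'],s['force'],s['moment'])
a=imaging.snapshot("top");np.save("top4.npy",a);b=imaging.snapshot("side");np.save("side4.npy",b)
A=cv2.resize(a[195:255,230:290],None,fx=6.6,fy=6.6,interpolation=cv2.INTER_CUBIC);B=cv2.resize(b[185:245,227:287],None,fx=6.6,fy=6.6,interpolation=cv2.INTER_CUBIC)
cv2.imwrite("pics/c5.png",np.hstack([A,B])[:,:,::-1])
E
```

```text
t: 18.0
eef_pos: [0.5174, 0.2211, 0.0879]
ee_rot: [[-0.481, 0.877, 0.0], [0.877, 0.481, 0.0], [-0.0, 0.0, -1.0]]
force: [-0.8, 0.7, -2.5]
finger_gap: 0.057
[0.51742684 0.22110153 0.08786025] [-0.81582911  0.68481996 -2.53805388] [-0.00846086 -0.12039065 -0.00688759]
```

View pics/c5.png

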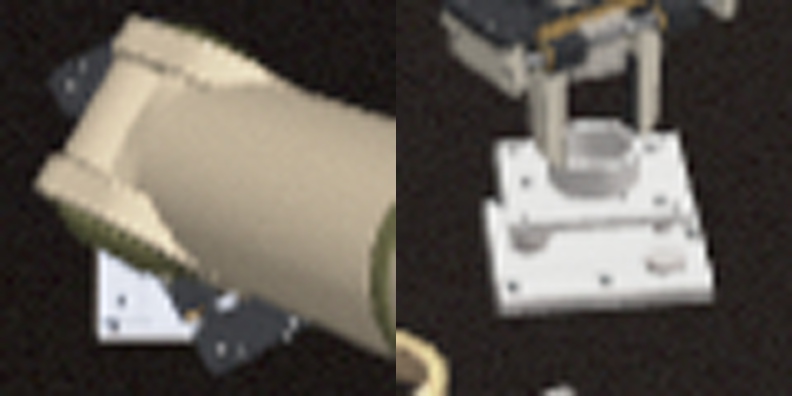

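```bash
python3 - <<'E'
from h import *
b=np.load("side4.npy").astype(float); b0=np.load("side2.npy").astype(float)
g=255-b.min(2)
def refine(p):
    u,v=(p[0]-396+.5)/6.6-.5+227,(p[1]+.5)/6.6-.5+185; i,j=int(round(v)),int(round(u))
    w=g[i-2:i+3,j-2:j+3]; w=np.clip(w-np.median(w),0,None);V,U=np.mgrid[i-2:i+3,j-2:j+3]
    return (U*w).sum()/w.sum(),(V*w).sum()/w.sum()
uv=[refine((526,181)),refine((660,201))]
m=atz("side",uv,.0624)[:,:2]; 
# base screws as side references
x,y,th=.5158,.2203,np.radians(-.9); c,s=np.cos(th),np.sin(th)
R=np.array([[c,-s],[s,c]])
print("marks side",m, "expected if aligned",R@[-.044,0]+[x,y],R@[.04,-.034]+[x,y])
# side bias by matching base near edge corners: expected vs seen
for l in((-.07,-.06),(.07,-.06),(-.07,.06)):
    P=R@l+[x,y]; print("corner exp",((proj("side",[[*P,.014]])[0]-[227,185]+.5)*6.6-.5+[396,0]).round(1))
a=np.load("top4.npy")
for l,z in(((-.07,.06),.014),((-.06,.05),.0624),):
    P=R@l+[x,y]; print("top corner exp",((proj("top",[[*P,z]])[0]-[230,195]+.5)*6.6-.5).round(1))
E
```

```text
marks side [[0.47401197 0.22348129]
 [0.5602678  0.182463  ]] expected if aligned [0.47180543 0.22099112] [0.55526102 0.1856759 ]
corner exp [491.6 300.1]
corner exp [708.3 286.1]
corner exp [477.  200.3]
top corner exp [ 95.  337.9]
top corner exp [106.7 317.5]
```

```bash
python3 -m inch '[[[0,0,-0.006,0,0,0,255],[0,0,-0.004,0,0,0,255],[0,0,-0.002,0,0,0,255],[0,0,0,0,0,0,255]]]'; python3 -c "
from h import *
s=readout.read_state();print(s['eef_pos'],s['force'],s['moment'])"; python3 -m inch '[[[0,0,-0.001,0,0,0,255],[0,0,0,0,0,0,255]]]';python3 -c "
from h import *
s=readout.read_state();print(s['eef_pos'],s['force'],s['moment'])"
```

```text
t: 18.6
eef_pos: [0.5171, 0.221, 0.0752]
ee_rot: [[-0.481, 0.877, -0.0], [0.877, 0.481, -0.0], [-0.0, -0.0, -1.0]]
force: [0.0, -0.1, -3.9]
finger_gap: 0.0567
[0.51712116 0.22100697 0.07515865] [ 0.020226   -0.05819384 -3.92831101] [-0.03544963 -0.13335255 -0.0557002 ]
t: 18.85
eef_pos: [0.5173, 0.221, 0.0744]
ee_rot: [[-0.481, 0.877, 0.0], [0.877, 0.481, -0.0], [-0.0, -0.0, -1.0]]
force: [-0.5, 0.3, -3.7]
finger_gap: 0.0569
[0.51725194 0.22100087 0.07438188] [-0.48180049  0.33056115 -3.69065032] [-0.02121561 -0.08549791  0.01833065]
```

```bash
python3 -m inch '[[[0,0,-0.001,0,0,0,255],[0,0,0,0,0,0,255]]]';python3 -c "
from h import *
s=readout.read_state();print(s['eef_pos'],s['force'],s['moment'])"; python3 -m inch '[[[0,0,-0.001,0,0,0,255],[0,0,0,0,0,0,255]]]';python3 -c "
from h import *
s=readout.read_state();print(s['eef_pos'],s['force'],s['moment'])"; python3 -m inch '[[[0,0,-0.0007,0,0,0,255],[0,0,0,0,0,0,255]]]';python3 -c "
from h import *
s=readout.read_state();print(s['eef_pos'],s['force'],s['moment'])"
```

```text
t: 19.1
eef_pos: [0.5173, 0.2211, 0.0734]
ee_rot: [[-0.481, 0.877, 0.0], [0.877, 0.481, 0.0], [-0.0, 0.0, -1.0]]
force: [-0.6, -0.0, -3.9]
finger_gap: 0.0566
[0.51733084 0.22106525 0.0734021 ] [-0.5735637  -0.01344129 -3.94265649] [-0.00579638 -0.12125285  0.03406172]
t: 19.35
eef_pos: [0.5177, 0.2211, 0.0726]
ee_rot: [[-0.481, 0.877, 0.001], [0.877, 0.481, 0.0], [-0.0, 0.001, -1.0]]
force: [1.3, -0.3, -0.9]
finger_gap: 0.0567
[0.51773275 0.22109743 0.07258854] [ 1.34238176 -0.29294367 -0.93721635] [-0.13539752 -0.52919627  0.02219093]
t: 19.6
eef_pos: [0.518, 0.2209, 0.072]
ee_rot: [[-0.481, 0.877, 0.001], [0.877, 0.481, 0.0], [-0.001, 0.001, -1.0]]
force: [3.4, -1.6, 2.4]
finger_gap: 0.057
[0.51799537 0.22092404 0.07202873] [ 3.44167496 -1.59611595  2.43897724] [-0.45001711 -0.81702104  0.00678239]
```

Contact comes about 1 mm above home, and the cone pushes the stage towards +x and -y. I follow the push, then lower.

```bash
python3 -m inch '[[[0.001,-0.0005,0,0,0,0,255],[0,0,0,0,0,0,255]]]';python3 -c "
from h import *
s=readout.read_state();print(s['eef_pos'],s['force'],s['moment'])"; python3 -m inch '[[[0,0,-0.0007,0,0,0,255],[0,0,0,0,0,0,255]]]';python3 -c "
from h import *
s=readout.read_state();print(s['eef_pos'],s['force'],s['moment'])"
```

```text
t: 19.85
eef_pos: [0.5184, 0.2206, 0.0717]
ee_rot: [[-0.481, 0.877, 0.0], [0.877, 0.481, 0.0], [0.0, 0.0, -1.0]]
force: [2.4, -0.7, 1.2]
finger_gap: 0.0569
[0.51838116 0.22064851 0.07174514] [ 2.43438611 -0.70692508  1.15831233] [-0.28342312 -0.66713059  0.05395548]
t: 20.1
eef_pos: [0.5186, 0.2208, 0.0714]
ee_rot: [[-0.481, 0.877, 0.001], [0.877, 0.481, 0.0], [-0.0, 0.001, -1.0]]
force: [2.1, -0.6, 5.7]
finger_gap: 0.0571
[0.51861765 0.22079079 0.07137007] [ 2.13803092 -0.6096746   5.74451073] [-0.30637239 -0.5820311   0.07393783]
```

```bash
python3 -m inch '[[[0.0007,-0.0003,-0.0003,0,0,0,255],[0,0,0,0,0,0,255]]]';python3 -c "
from h import *
s=readout.read_state();print(s['eef_pos'],s['force'],s['moment'])"; python3 -m inch '[[[0,0,0,0,0,0,215],[0,0,0,0,0,0,170],[0,0,0,0,0,0,0],[0,0,0,0,0,0,0],[0,0,0,0,0,0,0],[0,0,0.01,0,0,0,0],[0,0,0.02,0,0,0,0],[0,0,0.04,0,0,0,0]]]'; python3 -m inch '[[[0,0,0.05,0,0,0,0],[-0.01,-0.06,0.02,0,0,0,0],[-0.01,-0.06,0,0,0,0,0],[-0.01,-0.06,0,0,0,0,0],[0,-0.06,0,0,0,0,0],[0,-0.04,0,0,0,0,0],[0,0,0,0,0,0,0]]]'; python3 - <<'E'
from fit import *
a=imaging.snapshot("top");b=imaging.snapshot("side");np.save("top5.npy",a);np.save("side5.npy",b)
for thr in(150,170,190):
  x,e=fitrect("top",a,(238,203,282,253),.14,.12,.014,(.517,.222,0),thr=thr);print("base",x[:2],np.degrees(x[2]),x[3],e)
A=cv2.resize(a[200:255,235:290],None,fx=7.2,fy=7.2,interpolation=cv2.INTER_CUBIC);B=cv2.resize(b[195:250,230:285],None,fx=7.2,fy=7.2,interpolation=cv2.INTER_CUBIC)
cv2.imwrite("pics/c6.png",np.hstack([A,B])[:,:,::-1])
for n in("top","side"):
  for th in("cap_mid","stage_hub"): print(n,th,[(round(r["at"][0]*560,1),round(r["at"][1]*420,1),round(r["confidence"],2)) for r in imaging.recognise(n,th)])
E
```

```text
t: 20.35
eef_pos: [0.5189, 0.2208, 0.0712]
ee_rot: [[-0.482, 0.876, 0.001], [0.876, 0.482, 0.001], [0.0, 0.001, -1.0]]
force: [-0.2, -1.2, 7.3]
finger_gap: 0.0568
[0.5189356  0.22084791 0.07119035] [-0.22463439 -1.1629448   7.31726591] [-0.17747513 -0.29245912  0.10427481]
t: 21.35
eef_pos: [0.5181, 0.2199, 0.1409]
ee_rot: [[-0.481, 0.876, -0.003], [0.876, 0.481, -0.001], [0.0, -0.003, -1.0]]
force: [0.6, -0.4, 0.6]
finger_gap: 0.0929
t: 22.22
eef_pos: [0.4887, -0.0616, 0.2105]
ee_rot: [[-0.476, 0.879, -0.0], [0.879, 0.476, -0.001], [-0.001, -0.001, -1.0]]
force: [0.0, 1.3, 0.1]
finger_gap: 0.0927
base [0.51588824 0.22017205] -0.9099135227836026 0.9866929819775911 0.0010381453866681106
base [0.51583974 0.22017185] -0.8879203593327929 0.9757533569245807 0.000858035736431034
base [0.51569938 0.22017231] -0.8694149054366265 0.9633422922343622 0.0005912469811843511
top cap_mid [(390.4, 223.4, 0.61), (325.6, 200.5, 0.49)]
top stage_hub []
side cap_mid [(276.7, 303.1, 0.71), (321.6, 257.7, 0.57), (294.7, 257.0, 0.51)]
side stage_hub [(261.7, 210.0, 0.9)]
```

View pics/c6.png

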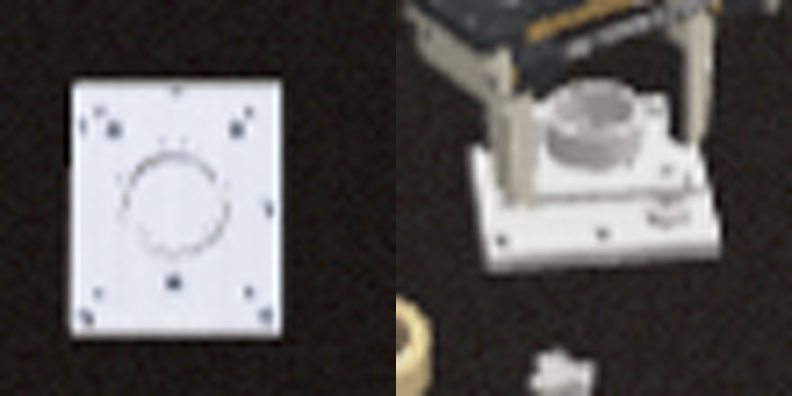

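The stage sits square on the base, with its foot marks at top-crop (113,130), (237,130) and (174,283). I compare them numerically with the base pose.

```bash
python3 - <<'E'
from h import *
a=np.load("top5.npy"); g=255-a.min(2).astype(float); uv=[]
for p in((113,130),(237,130),(174,283)):
    u,v=(p[0]+.5)/7.2-.5+235,(p[1]+.5)/7.2-.5+200; i,j=int(round(v)),int(round(u))
    w=g[i-2:i+3,j-2:j+3]; w=np.clip(w-np.median(w),0,None); V,U=np.mgrid[i-2:i+3,j-2:j+3]
    uv.append(((U*w).sum()/w.sum(),(V*w).sum()/w.sum()))
W=atz("top",uv,.0459)[:,:2]
L=np.array([[.04,.034],[.04,-.034],[-.044,0]]); lc,wc=L.mean(0),W.mean(0)
U_,S,Vt=np.linalg.svd((L-lc).T@(W-wc)); R=(U_@Vt).T; c=wc-R@lc
print(c,np.degrees(np.arctan2(R[1,0],R[0,0])),((W-c)@R-L).round(4))
print("cap",atz("top",[(390.4,223.4)],.037))
b=np.load("side5.npy"); B=b[185:245,227:287]
cv2.imwrite("pics/c7.png",cv2.resize(np.hstack([b[190:360,225:340]]),None,fx=3.5,fy=3.5,interpolation=cv2.INTER_CUBIC)[:,:,::-1])
E
```

```text
[0.51640744 0.22004098] -0.9183130403547272 [[ 0.0001  0.0003]
 [ 0.0004 -0.0004]
 [-0.0005  0.0001]]
cap [[ 0.5252318 -0.3078188  0.037    ]]
```

View pics/c7.png

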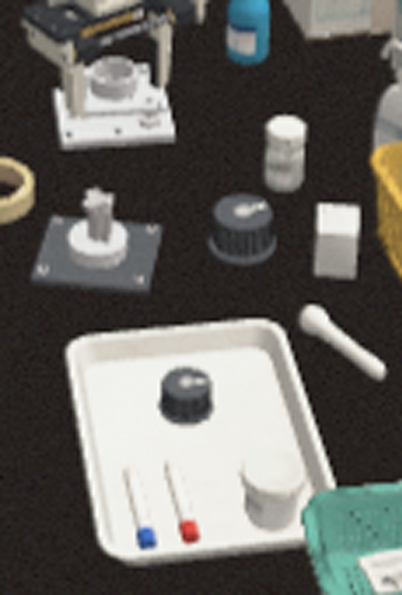

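```bash
python3 -c "
from station import job
print(job.sign_off())"
```

```text
the job is handed in; nothing more can be done
None
```

The job is done and handed in at about 23 s of the 61 s allowed, with the gripper open and clear of everything; no verdict came back.

- **Cap:** It came loose anticlockwise. I turned it about 60° with no stop felt, lifted it straight off, and set it upright in the empty half of the white tray.
- **Stage top:** I gripped the hub, lifted it straight up off the stand, turned it about 29°, and lowered it in small steps. The cone nudged it roughly 1.5 mm into place, and contact forces stayed under about 8 N. The tool stopped at 71.2 mm, against 71.4 mm expected for the fully home position.

**Last checks**
- The top camera puts the stage at (0.5164, 0.2200) m with a yaw of -0.92°. The base is at (0.5158, 0.2202) m with a yaw of -0.9°.
- The last side view shows the stage level on the base, the cap in the tray, and the jar and small carton still standing behind the work.

**Disagreements**
- The side camera read about 3 mm high in x and 5 mm low in y relative to the top camera. I relied on the top camera and the contact forces for the placement.
- While lowering, the side camera suggested the stage was about 5 mm off in y. Neither the cone contact nor the final top view bore that out.

I viewed 9 pictures of the 10 allowed.

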